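Re-pin the drilling fence stop one hole nearer the angle bracket

ROBOT

A 6-joint arm with a two-finger parallel gripper is mounted at the origin on the work surface. World frame = base frame: x ahead of the robot, y to its left, z up, the work surface at z = 0. Lengths are in m, angles in rad, forces in N, time in s.
With the tool pointing down it reaches from about 0.35 to 0.975 m from the base axis. Payload 4.9 kg.
Tool frame: the origin (TCP) lies at the very end of the fingers, on their centre line; the grasp point (between the pads) lies behind it (manip.grip_depth is the z of the grasp point in the tool frame, in m); z points along the fingers, y is the direction in which the jaws open and shut (so a half turn about z gives the same grasp; the last joint's range is limited). The gripper opens to 85 mm and grips with 20 to 120 N. Pads are 22 mm wide; open, the fingers measure 114 mm over their backs; the gripper's body (76 mm by 85 mm) begins 54 mm behind the grasp point. The pads swing forward as they close: fully open they stand 13 mm farther back than shut.
Start: joints at [1.175, 0.053, 1.613, -0, 1.476, -0.119], TCP at [0.171, 0.601, 0.231] pointing down, gripper open.
Joint ranges: [-3.01, 3.01], [-1.01, 2.22], [0.06, 2.58], [-1.02, 4.17], [0.09, 2.62], [-3.14, 3.14]. Speed limits (rad/s): [2.57, 2.57, 3.14, 3.14, 3.14, 3.14].

INTERFACE

Orientations are given as a unit quaternion [w, x, y, z].
In Python, from plant import state, optics, manip, silhouettes, place_of gives the robot as it stands. The module is installed in compiled form; this text tells all that it offers.
- The arm moves only by the tool jog_arm, never from a script. Its argument "increments" is a list of rows, each an object with "slide": the shift along the tool's x, y, z in mm, a list of three; "rotation": the turn, a rotation vector about the tool's x, y, z in degrees, a list of three. A call has 1 to 20 rows; each row shifts and turns the commanded pose from where the row before left it, along the tool's axes as they then stand; what a row does not reach is not made up. A row lasts 1/12 s, in which the tool goes at most 41.7 mm and 7.16 degrees, less where a joint would pass 70% of its speed; a pose out of reach is approached as far as the arm can. A call with a gripper value outside its range is refused whole. "fingers" is the opening, from 0 (shut) to 1 (fully open), set as the call begins (left out, the last holds). The fingers move at their own pace and stop on an object; the grip force is fixed at half the most. Time passes only in rows, so rows that do not move let the fingers close. It gives the time, the measured TCP pose, the force and the opening at its end, in the units of the state.
- state(): the state, without advancing time (a new reading comes with each control period).
- optics.grab_frame(name): name is "side" or "top" or "wrist"; returns a dict with "frame" (420x560x3 uint8, blue, green, red), "camera_matrix" (3x3 intrinsics, pixels), "distortion" ([k1, k2, p1, p2, k3] as OpenCV has them; the pictures are not rectified), "R" (3x3) and "t" (3): a world point X has camera coordinates R X + t. Camera axes: x right, y down, z forward; pixel columns grow to the right and rows downward; lengths in m; the calibration is good to about 2 mm. A picture is of the moment at which its call begins. There is no depth.
- manip.job_done(): hands the job in, once; it reports no verdict.
Trained networks look in the newest picture that a camera, given by its name, has taken for a name from the list of things; names that differ only in an ending like _2 or _b are one class to them, and where a whole thing is asked for, a point or a joint stands for the part that bears it (a point fixed in the world has none). Each returns a list of dicts, best first, with "score" (0 to 1); they miss things now and then, are a little off and sometimes report something else, mostly with a low value. They report only what shows in the picture. A call takes as long as a camera call. They do not tell look-alikes from the thing itself.
- silhouettes(thing, camera): "mask" (420x560 bool, what is visible of it) and "bbox" ([left, top, right, bottom] in pixels, round what is visible of it).
- place_of(thing, camera): "uv" ([column, row] in pixels: a listed point, or the origin of a listed thing).
The state is a dict: "time": time; "joint_pos": joint angles; "joint_vel": joint speeds; "joint_efforts": joint torques, N m; "tool_pos": TCP position; "tool_rot": TCP orientation; "contact_force": force on the tool from outside, world axes, zero at the start; "ft_torque": the same for the moment, N m; "gripper_width": opening from 0.0 (shut) to 1.0 (fully open).
Only numpy, scipy, OpenCV 4.12 (cv2) and the standard library are available. Lean on these libraries where they do the work, as an engineer would, in place of code of your own. Each camera call takes 0.05 s, during which the arm holds its last target.

TASK

The sliding stop on the drilling fence is pinned too far from the steel angle bracket we drill next; the round flange on the other side is already done. Pull the stop's spring plunger up by its knob, slide the stop along the tube to the next hole towards the bracket, and let the pin go fully home in that hole. Do not shift the bracket or the flange, and finish still gripping the knob with the pin home: do not let go.

Things in the scene. Friction and masses are not known exactly. Their poses are not given: they have to be found in the camera images.
- fence: Drilling fence, fixed to the bench: a plywood board 200 (x) x 420 (y) x 18 mm; origin at the centre of the board's underside. A square steel tube, 30 x 30 mm, 340 mm long, lies along the fence's y axis at local x = -20 mm, its top 60 mm above the bench. Five 11 mm holes in the tube's top face at local y = -80, -40, 0, +40, +80 mm (40 mm apart). The fence may stand anywhere in front of the robot, turned up to about 0.45 rad about the vertical.
- stop_slide (a joint): Position (m) of the sliding stop (a grey sleeve 44 x 50 mm round the tube, its flat top 66 mm above the bench, with a stop finger 10 mm thick pointing to the fence's +x side, away from the robot) along the fence's +y. It reads 0 at the start, pinned in the middle hole; the neighbouring holes are at +0.04 and -0.04; ends at +-0.09. Drags with about 2.5 N. Locked while the pin is in a hole (about 1.5 mm of play each way).
- plunger (a joint): Lift (m) of the spring plunger on the sleeve: 0 = pin fully home, 9 mm deep in the tube's hole; the 8 mm round-nosed pin is clear of the tube from 0.009; 0.016 = upper end stop. The spring always pushes it down, about 6 N at 0 and 10 N at the upper end. Let down between holes, the pin rides on the tube's top (reads about 0.009) and drops in when the sleeve comes over a hole.
- knob: Black plunger knob, upright cylinder 26 mm in diameter and 26 mm tall, on top of the sleeve; origin at the centre of its underside, 86 mm above the bench with the pin home (20 mm above the sleeve's flat top; a 24 mm nut 5 mm high and an 18 mm wide housing stand between). It moves with sleeve and plunger. Grip it from above in any yaw.
- knob_mid (a point): Centre of the knob, on its axis at half height: 99 mm above the bench with the pin home.
- bracket: Workpiece: loose bare-steel angle bracket (L section), foot 40 (x) x 60 (y) mm, 6 mm thick, with an upright plate, 60 mm long and 6 mm thick, along its -x edge rising to 50 mm; origin at the centre of its underside, on the fence board beyond the tube as seen from the robot (local x about +50 mm), either on the +y or the -y side of the stop, 115 to 135 mm from the middle hole.
- flange: Finished part: loose bare-steel round flange, 60 mm disc 10 mm thick with a 32 mm hub, 34 mm tall overall; origin at the centre of its underside, on the fence board on the side of the stop opposite to the bracket.
Mind the look-alikes: they are no part of the job. What is shaped like the bracket but green or orange is not meant.

How it is judged:
By the outcome, as a careful person would: the job done as asked, in the order asked, and still so for the second after the job is handed in, while the arm keeps its last pose, push and grip.
It also fails if it takes over 32 s, if anything falls off the work surface, if the arm or the gripper's body presses on something with over 40 N, if the wrist force passes 120 N, or if a joint passes its speed limit or range.

## Working session

There is one attempt and no reset: what is moved stays moved. The work goes in short steps, Python scripts to look and compute and a tool call to move; the robot and the scene stay as the last step left them, time stands still between calls to the robot, and variables do not carry over. Pictures are saved under pics/ and viewed, and the job is handed in when it is done.

Besides the shell and the picture viewer there is one more tool, called after ">>>" as name(argument=value, ...) on one line, values as JSON. jog_arm: Moves the arm, as the interface text tells. Its arguments: {"type":"object","properties":{"increments":{"type":"array","items":{"type":"object","properties":{"slide":{"type":"array","items":{"type":"number"}},"rotation":{"type":"array","items":{"type":"number"}}}}},"fingers":{"type":"number"}},"required":["increments"]}

```bash
mkdir -p pics
python3 - <<'E'
from plant import state, optics, manip, silhouettes, place_of
import cv2
s=state();print(s['time'],s['tool_pos'],s['tool_rot'],s['gripper_width'],s['contact_force'],manip.grip_depth)
for c in ['side','top','wrist']:
    g=optics.grab_frame(c);cv2.imwrite(f'pics/{c}0.png',g['frame'])
    print(c,g['camera_matrix'].tolist(),g['distortion'],g['R'].tolist(),g['t'])
    for th in ['knob_mid','knob','fence','bracket','flange']:
        print(th,[(round(d['score'],2),[round(float(x),1) for x in d['uv']]) for d in place_of(th,c)][:4])
print(state()['time'])
E
```

```text
0.0 [0.17054031 0.60064578 0.23007773] [-2.56747717e-04  1.37963274e-01  9.90436836e-01 -9.71150332e-04] 1.0015160527072633 [-0.53327163  0.1047431  -0.06809803] -0.0187
side [[389.7803431675172, 0.0, 274.0341650417095], [0.0, 389.7803431675172, 207.90072184183396], [0.0, 0.0, 1.0]] [-0.08639127  0.          0.          0.          0.        ] [[0.7361703655657553, -0.6765030136033077, 0.019921482084056443], [-0.3447787794864991, -0.400192282057642, -0.8491017198176533], [0.5823922956895827, 0.6182150192021701, -0.527853581928055]] [-0.48012265  0.26700784  0.37140552]
knob_mid [(0.7, [207.9, 214.4]), (0.65, [220.5, 256.5])]
knob [(0.51, [208.2, 219.8])]
fence [(0.76, [220.2, 257.9])]
bracket [(0.83, [331.0, 239.9]), (0.76, [379.5, 276.7]), (0.74, [397.0, 330.9]), (0.69, [290.9, 270.6])]
flange [(0.67, [204.4, 204.7])]
top [[427.80618964237937, 0.0, 275.09694686815027], [0.0, 427.80618964237937, 212.14109746821492], [0.0, 0.0, 1.0]] [-0.12962945  0.          0.          0.          0.        ] [[-0.024665607494469104, -0.9987835528074371, -0.042696866960958306], [-0.9995430441474354, 0.025385838682628906, -0.01640920750240926], [0.017473142344935324, 0.042272613306164615, -0.9989533099504005]] [-0.01090207  0.59794814  0.75723171]
knob_mid [(0.58, [255.3, 270.1])]
knob [(0.57, [259.1, 266.5])]
fence [(0.6, [263.4, 251.9])]
bracket [(0.82, [326.1, 218.8]), (0.81, [319.4, 157.9]), (0.63, [383.1, 154.1]), (0.59, [427.6, 198.7])]
flange []
wrist [[298.8198116243111, 0.0, 279.4945769212474], [0.0, 298.8198116243111, 206.5644171749752], [0.0, 0.0, 1.0]] [0.00762384 0.         0.         0.         0.        ] [[0.27318954640757687, 0.9619598391734687, -0.0008599714977417632], [0.927948234733899, -0.263294672538681, 0.26379535452124625], [0.2535341108960756, -0.07286414227933614, -0.9645782868082993]] [-0.62394119 -0.03487572  0.37793476]
knob_mid []
knob []
fence []
bracket []
flange []
0.9
```

View pics/top0.png

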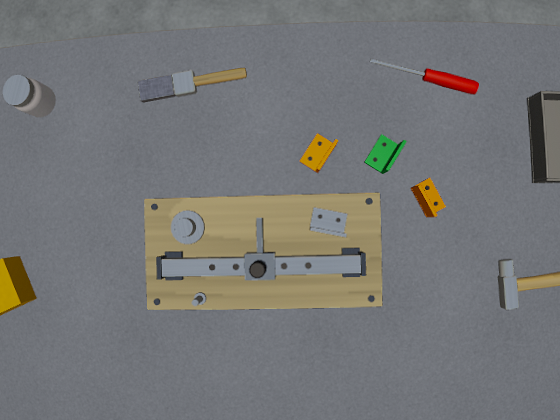

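View pics/side0.png

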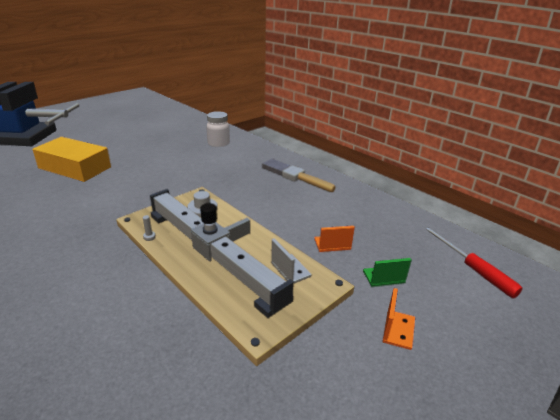

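Top view: the steel bracket is at about (328,222), to the right of the stop (world -y). The flange is at (187,227) on the left, and the knob top at about (257,269). Next I measure the holes and the knob precisely.

```bash
cat > h.py <<'E'
import numpy as np,cv2
CAL={'top':([[427.80618964237937,0,275.09694686815027],[0,427.80618964237937,212.14109746821492],[0,0,1]],[-0.12962945,0,0,0,0],[[-0.024665607494469104,-0.9987835528074371,-0.042696866960958306],[-0.9995430441474354,0.025385838682628906,-0.01640920750240926],[0.017473142344935324,0.042272613306164615,-0.9989533099504005]],[-0.01090207,0.59794814,0.75723171]),
'side':([[389.7803431675172,0,274.0341650417095],[0,389.7803431675172,207.90072184183396],[0,0,1]],[-0.08639127,0,0,0,0],[[0.7361703655657553,-0.6765030136033077,0.019921482084056443],[-0.3447787794864991,-0.400192282057642,-0.8491017198176533],[0.5823922956895827,0.6182150192021701,-0.527853581928055]],[-0.48012265,0.26700784,0.37140552])}
def C(n): return [np.array(a,float) for a in CAL[n]]
def onz(n,uv,z):
    K,D,R,t=C(n);p=cv2.undistortPoints(np.array(uv,float).reshape(-1,1,2),K,D).reshape(-1,2)
    d=np.c_[p,np.ones(len(p))]@R; o=-R.T@t
    return o+d*((z-o[2])/d[:,2])[:,None]
def proj(n,X):
    K,D,R,t=C(n);return cv2.projectPoints(np.array(X,float).reshape(-1,3),cv2.Rodrigues(R)[0],t,K,D)[0].reshape(-1,2)
E
python3 - <<'E'
from h import *
im=cv2.imread('pics/top0.png')
for name,(x0,y0,x1,y1) in {'a':(140,185,390,315)}.items():
    cv2.imwrite('pics/top_zoom.png',cv2.resize(im[y0:y1,x0:x1],None,fx=3.2,fy=3.2,interpolation=cv2.INTER_CUBIC))
g=cv2.cvtColor(im,cv2.COLOR_BGR2GRAY).astype(float)
def dark(cx,cy,r,th):
    ys,xs=np.mgrid[cy-r:cy+r+1,cx-r:cx+r+1];w=np.clip(th-g[cy-r:cy+r+1,cx-r:cx+r+1],0,None)
    return [(w*xs).sum()/w.sum(),(w*ys).sum()/w.sum()]
hs=[dark(x,y,5,110) for x,y in [(212,267),(235,267),(284,266),(308,266)]]
k=dark(258,270,12,60)
print(np.round(hs,1),np.round(k,1))
P=onz('top',hs,.058);print(P)
print('screws',onz('top',[dark(x,y,5,70) for x,y in [(154,207),(157,301),(369,201),(371,299)]],.018))
print('knob top',onz('top',[k],.110),'side knob',onz('side',[[208.2,211]],.112))
d=P[0]-P[3];print('yaw',np.arctan2(-d[0],d[1]),np.linalg.norm(d),P.mean(0))
print(onz('top',[[328,222],[187,227]],.02))
im2=cv2.imread('pics/side0.png')
cv2.imwrite('pics/side_zoom.png',cv2.resize(im2[180:350,110:360],None,fx=3.2,fy=3.2,interpolation=cv2.INTER_CUBIC))
E
```

```text
[[211.6 266.9]
 [235.3 266.4]
 [283.6 265.6]
 [307.7 265.1]] [259.6 265.6]
[[ 0.507766    0.08036928  0.058     ]
 [ 0.50787294  0.04033069  0.058     ]
 [ 0.50773113 -0.03996175  0.058     ]
 [ 0.50771592 -0.07992909  0.058     ]]
screws [[ 0.61343961  0.19063614  0.018     ]
 [ 0.44263201  0.18945457  0.018     ]
 [ 0.61317216 -0.19030841  0.018     ]
 [ 0.44307931 -0.19079122  0.018     ]]
knob top [[ 0.51409361 -0.00450593  0.11      ]] side knob [[ 0.50011696 -0.01316213  0.112     ]]
yaw -0.0003124122145661073 0.16029837993265425 [5.07771498e-01 2.02282569e-04 5.80000000e-02]
[[ 0.57774184 -0.11813991  0.02      ]
 [ 0.57488907  0.13013573  0.02      ]]
```

View pics/top_zoom.png

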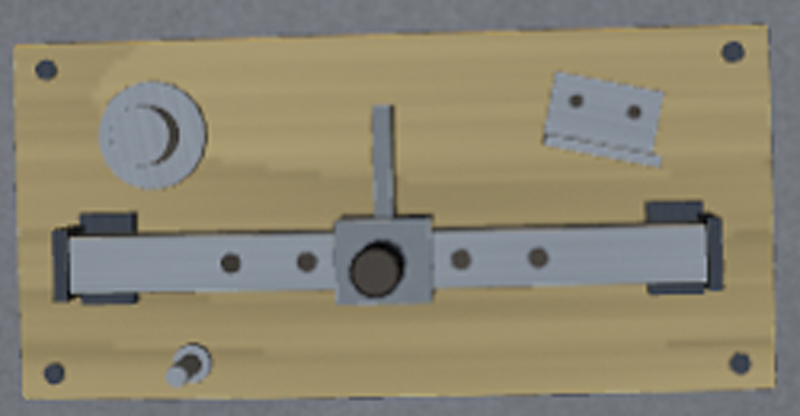

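View pics/side_zoom.png

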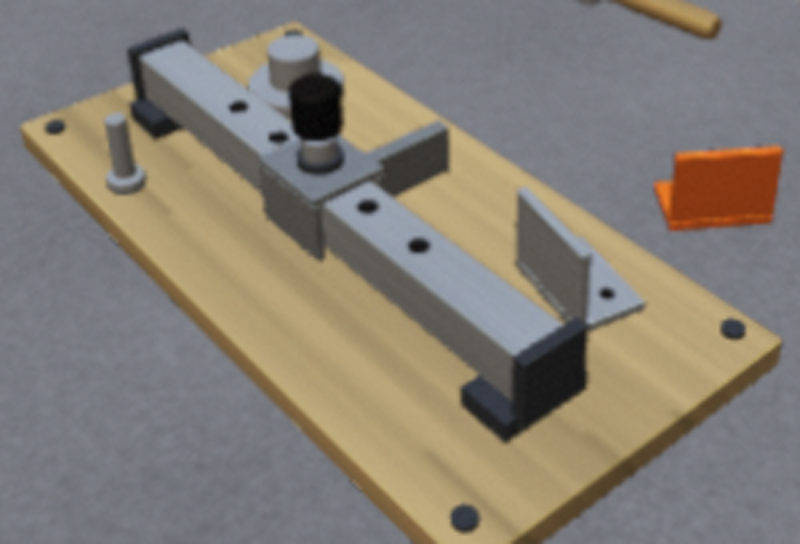

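Fence yaw is about 0. The middle hole and knob are at about (0.508, 0.000), the hole spacing measures 40 mm, and the bracket is on the -y side. I'm aligning the jaws with y and moving over the knob.

>>> jog_arm(fingers=1, increments=[{"slide": [0, 0, 0], "rotation": [0, 0, -5.3]}, {"slide": [0, 0, 0], "rotation": [0, 0, -5.3]}, {"slide": [0, 0, 0], "rotation": [0, 0, -5.3]}, {"slide": [-19, -33, 0], "rotation": [0, 0, 0]}, {"slide": [-19, -33, 0], "rotation": [0, 0, 0]}, {"slide": [-19, -33, 0], "rotation": [0, 0, 0]}, {"slide": [-19, -33, 0], "rotation": [0, 0, 0]}, {"slide": [-19, -33, 0], "rotation": [0, 0, 0]}, {"slide": [-19, -33, 0], "rotation": [0, 0, 0]}, {"slide": [-19, -33, 0], "rotation": [0, 0, 0]}, {"slide": [-19, -33, 0], "rotation": [0, 0, 0]}, {"slide": [-19, -33, 0], "rotation": [0, 0, 0]}, {"slide": [-19, -33, 0], "rotation": [0, 0, 0]}, {"slide": [-19, -33, 0], "rotation": [0, 0, 0]}, {"slide": [-19, -33, 0], "rotation": [0, 0, 0]}, {"slide": [-19, -33, 0], "rotation": [0, 0, 0]}, {"slide": [-19, -33, 0], "rotation": [0, 0, 0]}, {"slide": [-19, -33, 0], "rotation": [0, 0, 0]}, {"slide": [0, 0, 0], "rotation": [0, 0, 0]}])

```text
time: 2.48
tool_pos: [0.4584, 0.1015, 0.2316]
tool_rot: [0.001, 0.003, 1.0, -0.001]
contact_force: [0.3, -0.1, 0.3]
gripper_width: 1.0
```

>>> jog_arm(increments=[{"slide": [-16.5, -34, 20], "rotation": [0, 0, 0]}, {"slide": [-16.5, -34, 20], "rotation": [0, 0, 0]}, {"slide": [-16.5, -33.5, 20], "rotation": [0, 0, 0]}, {"slide": [0, 0, 20], "rotation": [0, 0, 0]}, {"slide": [0, 0, 0], "rotation": [0, 0, 0]}, {"slide": [0, 0, 0], "rotation": [0, 0, 0]}])

```text
time: 2.98
tool_pos: [0.5035, 0.0077, 0.1515]
tool_rot: [-0.002, -0.0, 1.0, 0.0]
contact_force: [-0.0, 1.0, -0.0]
gripper_width: 0.998
```

Run:
```python
from plant import state, optics
import cv2,numpy as np
from h import *
s=state();print(s['time'],s['tool_pos'],s['tool_rot'],s['contact_force'],s['joint_pos'])
g=optics.grab_frame('wrist');cv2.imwrite('pics/wrist1.png',g['frame'])
R,t=np.array(g['R']),np.array(g['t'])
for X in [[.508,0,.112],[.508,-.04,.06]]+[list(s['tool_pos'])]: print(cv2.projectPoints(np.array([X]),cv2.Rodrigues(R)[0],t,g['camera_matrix'],np.array(g['distortion']))[0].ravel())
g=optics.grab_frame('side');cv2.imwrite('pics/side1.png',g['frame'])
```

```text
2.9833 [0.50350839 0.00771204 0.15151636] [-1.64447547e-03 -2.39508717e-04  9.99998519e-01  4.47957426e-04] [-0.02557196  0.99587484 -0.04522989] [-1.32825193e-01 -1.77379860e-01  1.96852995e+00  4.62485189e-04
  1.35382132e+00 -1.70420086e+00]
[269.10328468 238.40040231]
[222.20920802 215.22964434]
[281.39782906 258.05194471]
```

View pics/wrist1.png

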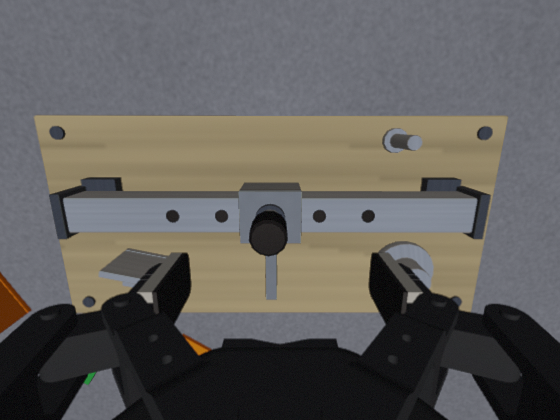

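View pics/side1.png

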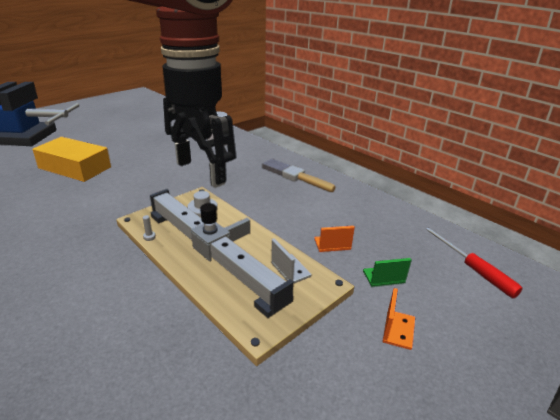

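Wrist view: the knob top is at (269,238), exactly where (0.508, 0, 0.112) projects. The target hole at (222,215) also matches its prediction. Descending to the knob.

>>> jog_arm(increments=[{"slide": [-4.5, -7.7, 0], "rotation": [0, 0, 0]}, {"slide": [0, 0, 15], "rotation": [0, 0, 0]}, {"slide": [0, 0, 15], "rotation": [0, 0, 0]}, {"slide": [0, 0, 15], "rotation": [0, 0, 0]}, {"slide": [0, 0, 15], "rotation": [0, 0, 0]}, {"slide": [0, 0, 10], "rotation": [0, 0, 0]}, {"slide": [0, 0, 0], "rotation": [0, 0, 0]}, {"slide": [0, 0, 0], "rotation": [0, 0, 0]}, {"slide": [0, 0, 0], "rotation": [0, 0, 0]}])

```text
time: 3.83
tool_pos: [0.5101, -0.0005, 0.0841]
tool_rot: [0.001, -0.001, 1.0, -0.0]
contact_force: [0.6, -0.4, 0.2]
gripper_width: 0.998
```

>>> jog_arm(increments=[{"slide": [2, 0, 3], "rotation": [0, 0, 0]}, {"slide": [0, 0, 0], "rotation": [0, 0, 0]}, {"slide": [0, 0, 0], "rotation": [0, 0, 0]}])

```text
time: 4.08
tool_pos: [0.5073, -0.0005, 0.0801]
tool_rot: [0.0, -0.0, 1.0, -0.0]
contact_force: [-0.2, -0.2, 0.3]
gripper_width: 1.005
```

>>> jog_arm(fingers=0, increments=[{"slide": [0, 0, 0]}, {"slide": [0, 0, 0]}, {"slide": [0, 0, 0]}, {"slide": [0, 0, 0]}, {"slide": [0, 0, 0]}, {"slide": [0, 0, 0]}, {"slide": [0, 0, 0]}, {"slide": [0, 0, 0]}, {"slide": [0, 0, 0]}, {"slide": [0, 0, 0]}, {"slide": [0, 0, 0]}, {"slide": [0, 0, 0]}])

```text
invalid input
```

Run:
```python
from plant import state, optics
import cv2,numpy as np
s=state();print(s['time'],s['tool_pos'],s['tool_rot'],s['contact_force'],s['ft_torque'],s['gripper_width'])
g=optics.grab_frame('side')['frame'];cv2.imwrite('pics/side2.png',cv2.resize(g[120:330,100:380],None,fx=2.8,fy=2.8,interpolation=cv2.INTER_CUBIC))
```

```text
4.0833 [ 0.5072748  -0.00052341  0.0801048 ] [ 3.63699750e-04 -3.55266104e-04  9.99999869e-01 -6.47067376e-05] [-0.1561438  -0.17938977  0.25378668] [ 0.0039804  -0.01364152  0.03589857] 1.0045047081412568
```

View pics/side2.png

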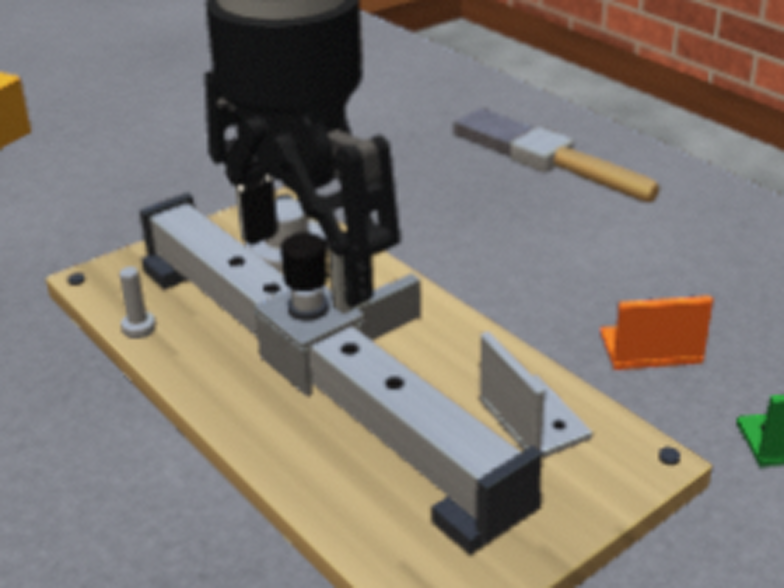

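The side view shows the knob at zoom (303,262), midway between finger tips at about (350,300) and (255,230). That is centred on x and y, so I close the fingers.

>>> jog_arm(fingers=0, increments=[{"slide": [0, 0, 0], "rotation": [0, 0, 0]}, {"slide": [0, 0, 0], "rotation": [0, 0, 0]}, {"slide": [0, 0, 0], "rotation": [0, 0, 0]}, {"slide": [0, 0, 0], "rotation": [0, 0, 0]}, {"slide": [0, 0, 0], "rotation": [0, 0, 0]}, {"slide": [0, 0, 0], "rotation": [0, 0, 0]}, {"slide": [0, 0, 0], "rotation": [0, 0, 0]}, {"slide": [0, 0, 0], "rotation": [0, 0, 0]}, {"slide": [0, 0, 0], "rotation": [0, 0, 0]}, {"slide": [0, 0, 0], "rotation": [0, 0, 0]}, {"slide": [0, 0, 0], "rotation": [0, 0, 0]}, {"slide": [0, 0, 0], "rotation": [0, 0, 0]}])

```text
time: 5.13
tool_pos: [0.5072, -0.0005, 0.0799]
tool_rot: [0.0, -0.0, 1.0, 0.0]
contact_force: [-3.4, 0.7, 4.5]
gripper_width: 0.286
```

>>> jog_arm(increments=[{"slide": [0, 0, -3], "rotation": [0, 0, 0]}, {"slide": [0, 0, -3], "rotation": [0, 0, 0]}, {"slide": [0, 0, -3], "rotation": [0, 0, 0]}, {"slide": [0, 0, -3], "rotation": [0, 0, 0]}, {"slide": [0, 0, 0], "rotation": [0, 0, 0]}, {"slide": [0, 0, 0], "rotation": [0, 0, 0]}, {"slide": [0, 0, 0], "rotation": [0, 0, 0]}])

```text
time: 5.72
tool_pos: [0.5069, -0.0004, 0.0906]
tool_rot: [0.0, -0.0, 1.0, 0.0]
contact_force: [5.7, -0.7, -8.8]
gripper_width: 0.285
```

Run:
```python
from plant import state, optics
import cv2,numpy as np
s=state();print(s['time'],s['tool_pos'],s['tool_rot'],s['contact_force'],s['ft_torque'],s['gripper_width'])
g=optics.grab_frame('side')['frame'];cv2.imwrite('pics/side3.png',cv2.resize(g[120:330,100:380],None,fx=2.8,fy=2.8,interpolation=cv2.INTER_CUBIC))
```

```text
5.7167 [ 5.06942911e-01 -4.40683996e-04  9.05996374e-02] [ 5.26986052e-05 -2.93541909e-04  9.99999953e-01  6.84150509e-05] [ 5.66129872 -0.7301589  -8.81420572] [ 0.04084926 -0.81840153 -0.02094886] 0.28525640354577336
```

View pics/side3.png

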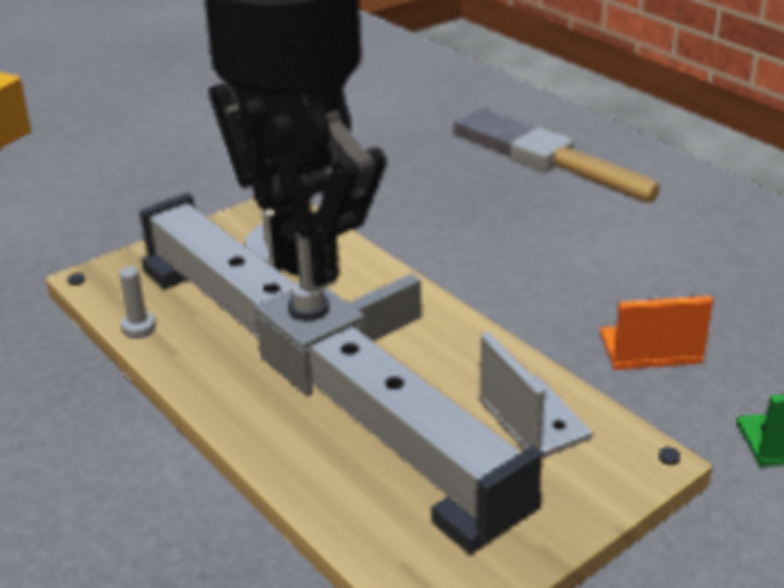

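The force matches the spring at about 10.7 mm lift, and the view shows the knob raised with a thin stem. I lift slightly more and slide 40 mm towards -y.

>>> jog_arm(increments=[{"slide": [-0.5, 0, -2], "rotation": [0, 0, 0]}, {"slide": [0, 0, 0], "rotation": [0, 0, 0]}, {"slide": [0, -4, 0], "rotation": [0, 0, 0]}, {"slide": [0, -4, 0], "rotation": [0, 0, 0]}, {"slide": [0, -4, 0], "rotation": [0, 0, 0]}, {"slide": [0, -4, 0], "rotation": [0, 0, 0]}, {"slide": [0, -4, 0], "rotation": [0, 0, 0]}, {"slide": [0, -4, 0], "rotation": [0, 0, 0]}, {"slide": [0, -4, 0], "rotation": [0, 0, 0]}, {"slide": [0, -4, 0], "rotation": [0, 0, 0]}, {"slide": [0, -4, 0], "rotation": [0, 0, 0]}, {"slide": [0, -3, 0], "rotation": [0, 0, 0]}, {"slide": [0, -1, 0], "rotation": [0, 0, 0]}, {"slide": [0, 0, 0], "rotation": [0, 0, 0]}, {"slide": [0, 0, 0], "rotation": [0, 0, 0]}, {"slide": [0, 0, 0], "rotation": [0, 0, 0]}])

```text
time: 7.1
tool_pos: [0.507, -0.0404, 0.0932]
tool_rot: [-0.001, -0.0, 1.0, -0.0]
contact_force: [3.0, 1.1, -10.7]
gripper_width: 0.279
```

>>> jog_arm(increments=[{"slide": [0, 0, 2], "rotation": [0, 0, 0]}, {"slide": [0, 0, 2], "rotation": [0, 0, 0]}, {"slide": [0, 0, 2], "rotation": [0, 0, 0]}, {"slide": [0, 0, 2], "rotation": [0, 0, 0]}, {"slide": [0, 0, 2], "rotation": [0, 0, 0]}, {"slide": [0, 0, 2], "rotation": [0, 0, 0]}, {"slide": [0, 0, 1.5], "rotation": [0, 0, 0]}, {"slide": [0, 0, 0], "rotation": [0, 0, 0]}, {"slide": [0, 0, 0], "rotation": [0, 0, 0]}, {"slide": [0, 0, 0], "rotation": [0, 0, 0]}])

```text
time: 7.93
tool_pos: [0.5072, -0.0404, 0.0801]
tool_rot: [-0.001, -0.0, 1.0, 0.0]
contact_force: [-4.0, 0.9, -5.8]
gripper_width: 0.283
```

Run:
```python
from plant import state, optics
import cv2,numpy as np
s=state();print(s['time'],s['tool_pos'],s['tool_rot'],s['contact_force'],s['ft_torque'],s['gripper_width'])
g=optics.grab_frame('side')['frame'];cv2.imwrite('pics/side4.png',cv2.resize(g[120:330,100:380],None,fx=2.8,fy=2.8,interpolation=cv2.INTER_CUBIC))
```

```text
7.9333 [ 0.5072445  -0.04039831  0.08007595] [-5.31306860e-04 -4.01800008e-04  9.99999776e-01  6.67816860e-05] [-3.97353814  0.88145878 -5.82886217] [ 0.29851912  0.68048371 -0.02543106] 0.28349169485094866
```

View pics/side4.png

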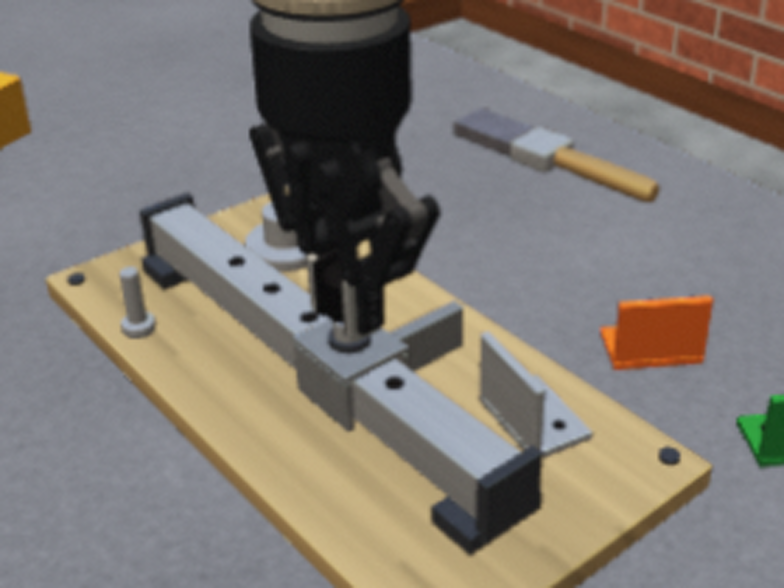

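The pin has entered the hole (z 0.0801, about the home height), but the arm still carries the spring load (-5.8 N). I press down a little to seat it positively.

>>> jog_arm(increments=[{"slide": [0, 0, 0.5], "rotation": [0, 0, 0]}, {"slide": [0, 0, 0.5], "rotation": [0, 0, 0]}, {"slide": [0, 0, 0], "rotation": [0, 0, 0]}, {"slide": [0, 0, 0], "rotation": [0, 0, 0]}, {"slide": [0, 0, 0], "rotation": [0, 0, 0]}, {"slide": [0, 0, 0], "rotation": [0, 0, 0]}])

```text
time: 8.48
tool_pos: [0.5073, -0.0405, 0.08]
tool_rot: [-0.001, -0.0, 1.0, 0.0]
contact_force: [-6.6, 2.6, -0.3]
gripper_width: 0.287
```

>>> jog_arm(increments=[{"slide": [0.5, 0, 0.5], "rotation": [0, 0, 0]}, {"slide": [0, 0, 0.5], "rotation": [0, 0, 0]}, {"slide": [0, 0, 0], "rotation": [0, 0, 0]}, {"slide": [0, 0, 0], "rotation": [0, 0, 0]}, {"slide": [0, 0, 0], "rotation": [0, 0, 0]}, {"slide": [0, 0, 0], "rotation": [0, 0, 0]}])

```text
time: 8.98
tool_pos: [0.5074, -0.0406, 0.08]
tool_rot: [-0.0, -0.0, 1.0, -0.0]
contact_force: [-8.7, 2.4, 2.7]
gripper_width: 0.284
```

Run:
```python
from plant import state, optics
import cv2,numpy as np
from h import *
s=state();print(s['time'],s['tool_pos'],s['contact_force'],s['gripper_width'])
g=optics.grab_frame('side')['frame'];cv2.imwrite('pics/side5f.png',g);cv2.imwrite('pics/side5.png',cv2.resize(g[170:320,150:350],None,fx=4,fy=4,interpolation=cv2.INTER_CUBIC))
a=cv2.imread('pics/side0.png');d=cv2.absdiff(a,g).max(2)
print('diff bracket',d[240:285,270:312].max(),'flange',d[205:214,188:200].max())
```

```text
8.9833 [ 0.50739244 -0.04057794  0.07995585] [-8.65320454  2.41912175  2.66560689] 0.2841437093308616
diff bracket 17 flange 35
```

View pics/side5.png

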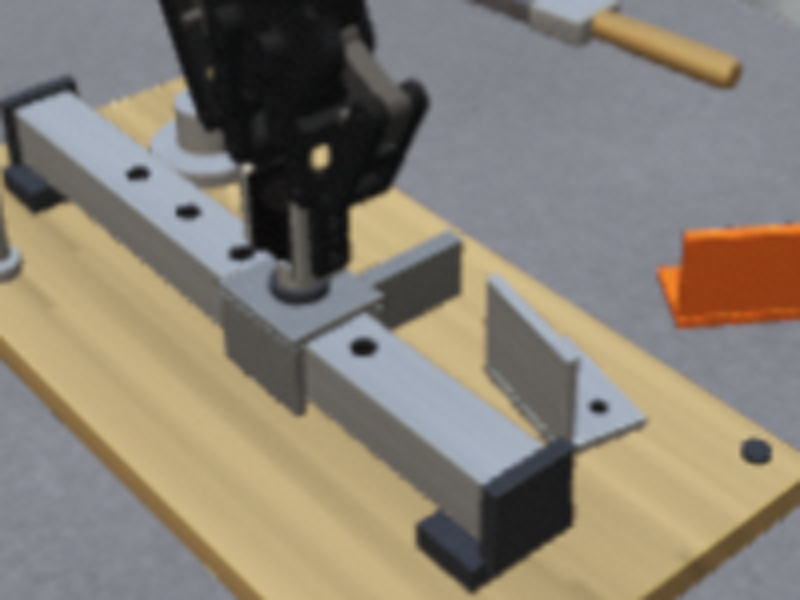

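The side view shows three free holes on the far side of the sleeve, at zoom (138,173), (188,211) and (240,252), and one free hole at (363,346). The stop is therefore on the -40 hole. The knob is on its bottom stop and the bracket hasn't moved. Handing in.

Run:
```python
from plant import manip,state
print(manip.job_done()); s=state();print(s['time'],s['tool_pos'],s['contact_force'],s['gripper_width'])
```

```text
the job is handed in; nothing more can be done
None
the job is handed in; nothing more can be done
```

The stop is now one hole nearer the steel bracket, with its pin home in the -40 mm hole (world -y side), and the gripper still holds the knob. I gripped the knob, lifted the plunger about 13 mm, slid the stop 40 mm, lowered the pin and pressed it lightly onto its bottom stop. The last clock reading before hand-in was 9.0 s.

**Position:** the tool moved 40 mm along the tube (y from -0.0005 to -0.0406). The last picture shows three free holes on the far side of the sleeve and one on the bracket side.

**Pin:** the final tool height is 0.0800 m, against 0.0799 m when I first gripped the knob with the pin home. Two 1 mm commands downward moved it only about 0.1 mm in all. The vertical force went from -5.8 N to +2.7 N, so the plunger is on its bottom stop. I have no direct plunger reading.

**Bracket:** its picture region is practically unchanged (largest difference 17 of 255).

**Flange:** the check was less clear (largest difference 35), and the arm partly covers the flange in the last view. Nothing went near it.

**Side load:** about 9 N of sideways force in x remained on the tool, and one small correction did not reduce it. I left it, as it is well under the 40 N and 120 N limits.

The state could not be read after hand-in, so the final second is unchecked.

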